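Fit the knob and set the bobbin winder's tension arm

TASK

The tension knob has been taken off the bobbin winder: pick up the orange knob, find its fit on the winder's square spindle gently (never forcing it down) and press it fully home, then turn it clockwise until the red tip of the sprung tension arm stands in line with the green set mark, without running well past the mark. Set the arm only through the knob, leave the knob on the spindle, let go, and leave everything else where it is.

Things in the scene. Friction and masses are not known exactly. Their poses are not given: they have to be found in the camera images.
- knob: Loose orange tension knob, 60 to 130 g, 52 mm high, upright on the table. Square hub 36 x 36 x 24 mm below; on it a bar grip 40 mm long (body x) x 14 wide (body y) x 28 high, to pinch across its width from above, fingertips kept above the hub. Origin: centre of the underside, z up.
- knob_hole (a point): Mouth centre of the hole in the knob's underside (same point as the knob's origin): 18.1 mm square, 20 mm deep, sides parallel to the hub's, so the knob fits the spindle in four positions a quarter turn apart, within about 0.15 rad.
- winder: Bobbin winder, bolted down: green base plate 190 (x) x 420 (y) x 20 mm high, reaching 150 mm to -y and 270 mm to +y of its origin (at table level). A winding head stands on its +y end, centred 215 mm from the origin, top 120 mm over the table, its pin 170 mm. All within 200 mm of the spindle is below 45 mm.
- spindle_seat (a point): Centre of the top face of the round steel boss (42 mm across), 30 mm above the table; a knob fully home has its underside here. A 16 mm square steel spindle rises from it. This point does not turn with the spindle, whose starting angle is unmeasured: feel for it, trying the knob with 5 to 8 N at small turns. Knob on winder never over 40 N.
- spindle_top (a point): Centre of the spindle's top, 18 mm above spindle_seat (does not turn): 12 mm of full 16 mm square, then a nose tapering to 9 mm, whose side push shows which way to shift the knob. Clockwise from above tightens, about 0.15 N m, stays where left. 1 rad of it moves the arm 0.13 rad (pointer about 16 mm). The home knob has 1 mm side play, 0.13 rad turning play either way.
- tension_arm: Sprung steel tension arm, flat bar 12 mm wide, 125 mm long, pivoted at its origin low on the winder's base plate and pointing (body y) to the winding head over a white scale; its red tip is the pointer. It swings level. Never to be pushed directly.
- pointer (a point): Middle of the end of the arm's red tip, 125 mm from the pivot, about 31 mm above the table. Turning the knob clockwise moves it in the winder's +x direction. It starts 10 to 48 mm short of the mark, some 0.6 to 3 rad of the knob.
- mark (a point): Set mark: on the tip's path, in line with the fixed green tab (8 mm wide, 22 long, 8 high) standing just outside it. Its y axis points outward from the arm's pivot, its x axis along the pointer's tightening motion. On the mark: the two points within 4 mm in plan; the pointer must never pass it by more than 12 mm.
- shears: black-handled steel tailor's shears, 250 mm long, lying flat, the origin under their pivot screw; bystander, leave it. Origin: centre of its underside
- pincushion: navy pincushion, 64 mm across, 50 mm high with pins; bystander, leave it. Origin: centre of its underside
- cone_navy: thread cone, navy, 68 mm across, 150 mm high, standing; bystander, leave it. Origin: centre of its underside
- cone_white: thread cone, cream, 68 mm across, 150 mm high, standing; bystander, leave it. Origin: centre of its underside
- spray_bottle: green bottle with white cap, 70 mm across, 190 mm high; bystander, leave it. Origin: centre of its underside
- ruler: flat wooden strip 200 x 30 x 4 mm, lying between robot and winder; bystander, leave it. Origin: centre of its underside
- chalk: round blue tailor's chalk, 36 mm across, 12 mm high; bystander, leave it. Origin: centre of its underside
- bobbin: small steel bobbin, 22 mm across, 12 mm high; bystander, leave it. Origin: centre of its underside
Things that resemble listed ones, but are neither listed nor needed, are in the scene too. Of the things that look like the knob, the middle-sized one is meant.

How it is judged:
By the outcome, as a careful person would: the job done as asked, in the order asked, and still so for the second after the job is handed in, with the robot touching nothing.
It also fails if it takes over 72 s, if anything falls off the work surface, if the arm or the gripper's body presses on something with over 40 N, if the wrist force passes 120 N, or if a joint passes its speed limit or range.

ROBOT

A 6-joint arm with a two-finger parallel gripper is mounted at the origin on the work surface. World frame = base frame: x ahead of the robot, y to its left, z up, the work surface at z = 0. Lengths are in mm, angles in rad, forces in N, time in s.
With the tool pointing down it reaches from about 400 to 925 mm from the base axis. Payload 12.5 kg.
Tool frame: the origin (TCP) lies at the very end of the fingers, on their centre line; the grasp point (between the pads) lies 19 mm behind it; z points along the fingers, y is the line along which they close (so a half turn about z gives the same grasp; the last joint's range is limited). The gripper opens to 95 mm and grips with 3 to 60 N. Pads are 20 mm wide; open, the fingers measure 119 mm over their backs; the gripper's body (75 mm by 180 mm) begins 59 mm behind the grasp point.
Start: joints at [1.068, 0.491, 1.559, -0, 1.092, -0.106], TCP at [241.528, 576.464, 214.661] pointing down, gripper open.
Joint ranges: [-3.1, 3.1], [-0.84, 2.19], [0.05, 2.79], [-1.13, 4.28], [0.06, 2.93], [-2.69, 2.69]. Speed limits (rad/s): [2.22, 2.22, 2.79, 3.14, 3.14, 3.14].

INTERFACE

Orientations are given as [roll, pitch, yaw] about the fixed x, y, z axes, in that order (R = Rz(yaw) Ry(pitch) Rx(roll)).
In Python, from cell import * gives the robot as it stands.
- The arm moves only by the tool jog_arm, never from a script. Its argument "targets" is a list of rows, each an object with "turn": the turn, a rotation vector about the world's x, y, z in degrees, a list of three; "slide": the shift along the world's x, y, z in mm, a list of three; "claw": the opening in per cent of the stroke, from 0 (shut) to 100 (fully open). In form: [{"turn": [wx, wy, wz], "slide": [x, y, z], "claw": claw}, ...]. A call has 1 to 5 rows; each row shifts and turns the commanded pose from where the row before left it; what a row does not reach is not made up. A row lasts 1/8 s, in which the tool goes at most 62.5 mm and 10.7 degrees, less where a joint would pass 70% of its speed; a pose out of reach is approached as far as the arm can. A call with a gripper value outside its range is refused whole. The fingers move at their own pace and stop on an object; the grip force is fixed at half the most. Time passes only in rows, so rows that do not move let the fingers close. It gives the time, the measured TCP pose, the force, the opening and the grip force at its end, in the units of the state.
- state(): the state, without advancing time (a new reading comes with each control period).
- read_camera(name): name is "side" or "top" or "wrist"; returns a dict with "frame" (420x560x3 uint8, blue, green, red), "mtx" (3x3 intrinsics, pixels), "R" (3x3) and "t" (3): a world point X has camera coordinates R X + t. Camera axes: x right, y down, z forward; pixel columns grow to the right and rows downward; lengths in mm; the calibration is good to about 2 mm. A picture is of the moment at which its call begins. There is no depth.
- job_done(): hands the job in; it is judged then, once.
Trained networks look in the newest picture that a camera, given by its name, has taken for a name from the list of things; names that differ only in an ending like _2 or _b are one class to them, and where a whole thing is asked for, a point or a joint stands for the part that bears it (a point fixed in the world has none). Each returns a list of dicts, best first, with "conf" (0 to 1); they miss things now and then, are a little off and sometimes report something else, mostly with a low value. They report only what shows in the picture. A call takes as long as a camera call. They do not tell look-alikes from the thing itself.
- look_for(query, camera): "xy" ([column, row] in pixels, amid what is visible of it).
The state is a dict: "t": time; "joints": joint angles; "qvel": joint speeds; "tau": joint torques, N m; "eef_pos": TCP position; "tcp_rot": TCP orientation; "ft_force": force on the tool from outside, world axes, zero at the start; "moment": the same for the moment, N m; "opening": opening from 0.0 (shut) to 1.0 (fully open); "grip_force": force on a finger pad.
Only numpy, scipy, OpenCV 4.12 (cv2) and the standard library are available. Lean on these libraries where they do the work, as an engineer would, in place of code of your own. Each camera call takes 0.05 s, during which the arm holds its last target. There are 200 camera calls.

## Working session

There is one attempt and no reset: what is moved stays moved. The work goes in short steps, Python scripts to look and compute and a tool call to move; the robot and the scene stay as the last step left them, time stands still between calls to the robot, and variables do not carry over. Pictures are saved under pics/ and viewed, at most 10 in all, crops included, and the job is handed in when it is done.

Besides the shell and the picture viewer there is one more tool, called after ">>>" in YAML: its name, and indented under it one key for each argument. jog_arm: Moves the arm, as the interface text tells. Its arguments: {"type":"object","properties":{"targets":{"type":"array","items":{"type":"object","properties":{"turn":{"type":"array","items":{"type":"number"}},"slide":{"type":"array","items":{"type":"number"}},"claw":{"type":"number"}}}}},"required":["targets"]}

```bash
mkdir -p pics; cat > h.py <<'E'
from cell import *
import numpy as np, cv2
def ray(c,uv):
    d=np.linalg.inv(c["mtx"])@np.array([uv[0],uv[1],1.]); R=np.array(c["R"]);t=np.array(c["t"])
    return -R.T@t, R.T@d
def at(c,uv,z):
    o,d=ray(c,uv); return o+d*(z-o[2])/d[2]
def proj(c,X):
    p=np.array(c["mtx"])@(np.array(c["R"])@np.array(X,float)+np.array(c["t"])); return p[:2]/p[2]
E
python3 - <<'E'
from h import *
a=read_camera("top");b=read_camera("side")
cv2.imwrite("pics/top.png",cv2.resize(a["frame"],(800,600)))
cv2.imwrite("pics/side.png",cv2.resize(b["frame"],(800,600)))
for n,z in [("knob",26),("winder",20),("spindle_top",48),("spindle_seat",30),("pointer",31),("mark",31),("tension_arm",31)]:
  for cn,c in (("top",a),("side",b)):
    for r in look_for(n,cn)[:4]:
      print(n,cn,np.round(r["xy"]),round(r["conf"],2),np.round(at(c,r["xy"],z)))
print(state())
E
```

```text
knob top [356. 292.] 0.66 [ 339. -316.   26.]
knob top [332. 228.] 0.55 [ 517. -254.   26.]
knob top [353. 252.] 0.54 [ 449. -311.   26.]
knob side [191. 293.] 0.92 [ 345. -315.   26.]
knob side [237. 288.] 0.89 [ 445. -305.   26.]
knob side [271. 274.] 0.54 [ 520. -272.   26.]
winder top [184. 217.] 0.81 [554. 159.  20.]
winder side [282. 157.] 0.61 [554. 141.  20.]
spindle_top top [185. 218.] 0.69 [549. 149.  48.]
spindle_top top [323. 153.] 0.48 [ 723. -233.   48.]
spindle_top side [282. 157.] 0.63 [553. 107.  48.]
spindle_seat top [185. 218.] 0.86 [549. 154.  30.]
spindle_seat side [279. 156.] 0.96 [544. 134.  30.]
pointer top [191. 215.] 0.48 [557. 137.  31.]
tension_arm top [189. 216.] 0.71 [555. 143.  31.]
tension_arm side [212. 345.] 0.48 [ 402. -440.   31.]
tension_arm side [279. 157.] 0.41 [544. 126.  31.]
{'t': 0.8, 'joints': array([ 1.06837960e+00,  4.90874032e-01,  1.55891256e+00,  1.22912803e-05,
        1.09172172e+00, -1.05608322e-01]), 'qvel': array([ 4.01528742e-04,  7.41885443e-05, -3.67519201e-05, -1.25071121e-03,
        7.02319884e-04,  1.98184395e-03]), 'tau': array([-1.95758301e-03, -6.12430501e+01, -2.58417016e+01,  6.92766742e-02,
        4.47728299e-02, -1.43534669e-05]), 'eef_pos': array([241.5315339 , 576.44945928, 214.67275204]), 'tcp_rot': array([ 3.14150763e+00, -1.95647794e-06,  2.74477859e+00]), 'ft_force': array([0.0417357 , 0.39205369, 0.61106997]), 'moment': array([-0.02628112,  0.0011183 , -0.0162165 ]), 'grip_force': 0.0, 'opening': 1.00083995278053}
```

View pics/top.png

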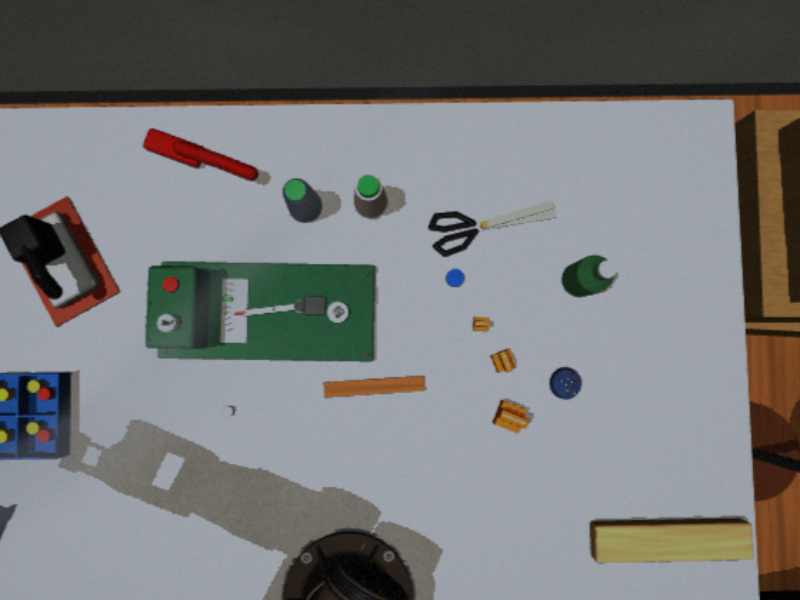

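View pics/side.png

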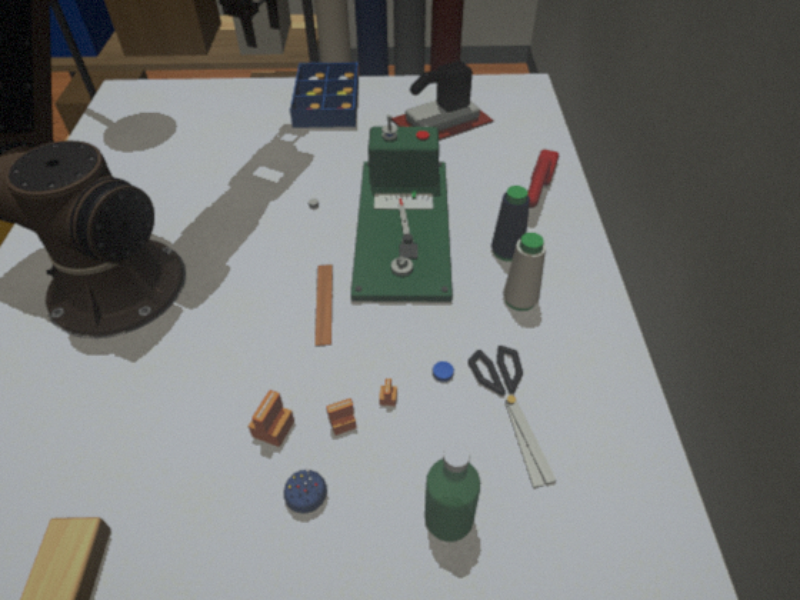

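The picture shows the middle-sized knob at 800-px (503,361) in the top view, about (449,-311). The spindle is at (338,312), the red pointer tip at (238,314) and the green tab at (228,298). The nearest lookalikes are at (482,324), small, and (512,416), big.

>>> jog_arm:
  targets:
    - {"slide": [33,-52,4],"turn": [0,0,0],"claw": 100}
    - {"slide": [33,-52,4],"turn": [0,0,0],"claw": 100}
    - {"slide": [33,-52,4],"turn": [0,0,0],"claw": 100}
    - {"slide": [33,-52,4],"turn": [0,0,0],"claw": 100}
    - {"slide": [33,-52,4],"turn": [0,0,0],"claw": 100}

```text
t: 1.42
eef_pos: [407.4, 314.8, 235.0]
tcp_rot: [3.141, 0.0, 2.745]
ft_force: [1.0, 0.4, 0.4]
opening: 1.001
grip_force: 0.0
```

>>> jog_arm:
  targets:
    - {"slide": [33,-52,0],"turn": [0,0,0],"claw": 100}
    - {"slide": [33,-52,0],"turn": [0,0,0],"claw": 100}
    - {"slide": [33,-52,0],"turn": [0,0,0],"claw": 100}
    - {"slide": [30,-52,0],"turn": [0,0,0],"claw": 100}
    - {"slide": [0,-60,0],"turn": [0,0,0],"claw": 100}

```text
t: 2.05
eef_pos: [536.9, 46.5, 234.4]
tcp_rot: [3.141, 0.001, 2.745]
ft_force: [-0.0, -0.1, 0.2]
opening: 1.003
grip_force: 0.0
```

>>> jog_arm:
  targets:
    - {"slide": [-15,-59,0],"turn": [0,0,0],"claw": 100}
    - {"slide": [-15,-59,0],"turn": [0,0,0],"claw": 100}
    - {"slide": [-15,-59,0],"turn": [0,0,0],"claw": 100}
    - {"slide": [-15,-59,0],"turn": [0,0,0],"claw": 100}
    - {"slide": [-15,-59,0],"turn": [0,0,0],"claw": 100}

```text
t: 2.68
eef_pos: [459.8, -248.5, 234.9]
tcp_rot: [3.142, 0.001, 2.745]
ft_force: [1.0, 0.3, -0.3]
opening: 1.0
grip_force: 0.0
```

```bash
python3 - <<'E'
from h import *
a=read_camera("wrist");t=read_camera("top")
cv2.imwrite("pics/w1.png",a["frame"])
s=state();print(s["t"],s["eef_pos"],s["tcp_rot"],s["joints"])
for r in look_for("knob","wrist"): print(r,at(a,r["xy"],40))
k=.7
print("spindle",at(t,np.array([338,312])*k,48),"tip",at(t,np.array([237,314])*k,31),"tab",at(t,np.array([228,298])*k,31))
c=t["frame"][165:265,95:275]
cv2.imwrite("pics/t2.png",cv2.resize(c,None,fx=4.4,fy=4.4,interpolation=cv2.INTER_CUBIC))
E
```

```text
2.775 [ 459.26738929 -251.16250277  234.62702004] [-3.14081362e+00  6.40619265e-04  2.73989467e+00] [-6.26347347e-01  3.24832819e-01  1.78005197e+00 -7.16875606e-04
  1.03590991e+00 -1.79508027e+00]
{'xy': [174.1, 101.6], 'conf': 0.8} [ 339.99885349 -314.98789568   40.        ]
{'xy': [283.7, 226.2], 'conf': 0.73} [ 510.77817529 -262.50666814   40.        ]
{'xy': [226.0, 185.5], 'conf': 0.65} [ 441.72938782 -303.25440728   40.        ]
spindle [545.40766053   9.0094331   48.        ] tip [545.63457705 205.70226596  31.        ] tab [576.97754722 223.09658067  31.        ]
```

View pics/w1.png

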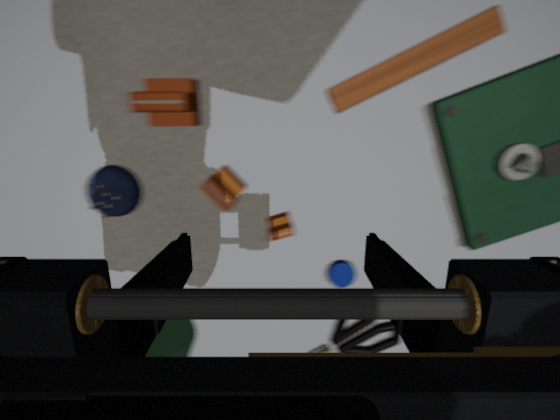

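View pics/t2.png

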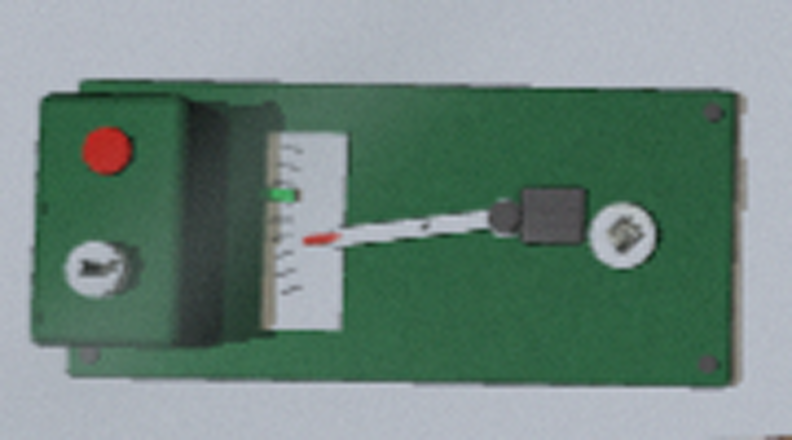

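The wrist view shows the middle knob at (223,187), with the big one at (165,102) and the small one at (281,227). The top crop shows the spindle at (625,233), pivot about (505,215), red tip end (303,241) and tab (284,195). I'll take a still close-up next.

>>> jog_arm:
  targets:
    - {"slide": [10,0,-45],"turn": [0,0,0],"claw": 45}
    - {"slide": [0,0,0],"turn": [0,0,0],"claw": 45}
    - {"slide": [0,0,0],"turn": [0,0,0],"claw": 45}

```text
t: 3.2
eef_pos: [470.9, -245.9, 190.7]
tcp_rot: [-3.142, 0.0, 2.746]
ft_force: [0.2, 0.0, 0.6]
opening: 0.742
grip_force: 0.0
```

```bash
python3 - <<'E'
from h import *
a=read_camera("wrist");t=read_camera("top")
s=state();print(s["t"],s["eef_pos"],s["tcp_rot"],s["qvel"].max())
print(proj(a,[443,-305,52]),"cam",ray(a,(0,0))[0], proj(a,s["eef_pos"]))
u,v=proj(a,[443,-305,30]);u,v=int(u),int(v)
c1=cv2.resize(a["frame"][v-40:v+40,u-40:u+40],(400,400),interpolation=cv2.INTER_CUBIC)
w=t["frame"];c2=cv2.resize(w[232:272,332:372],(400,400),interpolation=cv2.INTER_CUBIC)
cv2.imwrite("pics/k1.png",np.hstack([c1,c2]));print("crop off",u-40,v-40,"scale5; top off 332,232 scale10")
E
```

```text
3.3 [ 471.01093474 -246.2749793   191.12177653] [-3.14129534e+00  1.86261100e-03  2.74565512e+00] 0.001263231051453267
[208.61584623 190.77490599] cam [ 399.8857421  -216.18002909  360.59860422] [277.26004337 255.71839184]
crop off 172 145 scale5; top off 332,232 scale10
```

View pics/k1.png

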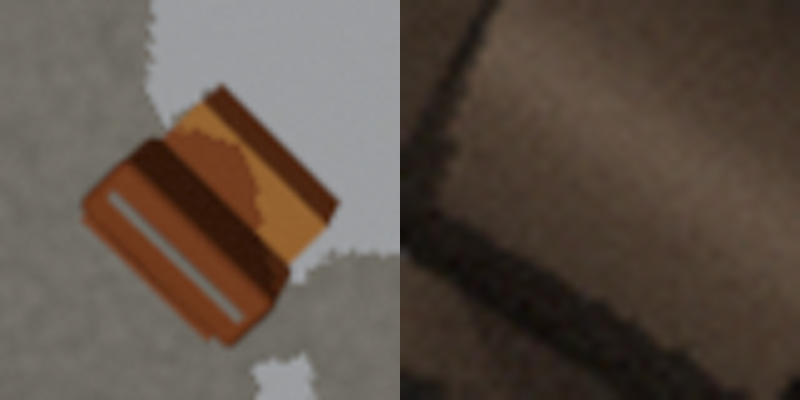

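The close crop shows the bar grip with its white centre line running from (108,192) to (241,320). Next I convert that.

```bash
python3 - <<'E'
from h import *
a=read_camera("wrist")
p=[at(a,(172+u/5,145+v/5),52) for u,v in [(108,192),(241,320)]]
d=p[1]-p[0];print((p[0]+p[1])/2,np.linalg.norm(d),np.arctan2(d[1],d[0]))
t=read_camera("top")
P=lambda u,v,z:at(t,(95+u/4.4,165+v/4.4),z)
sp=P(625,233,48);bo=P(624,236,30);pv=P(505,215,31);ti=P(303,241,31);tb=P(284,195,28)
print(sp,bo,pv,ti,tb,np.linalg.norm(ti-pv))
g=lambda q:np.arctan2((q-pv)[1],(q-pv)[0])
print(g(ti),g(tb),g(tb)-g(ti))
E
```

```text
[ 447.55894786 -309.35399251   52.        ] 34.60353251011306 0.36230148303338766
[546.60800009   7.77928917  48.        ] [545.69909118   9.84327982  30.        ] [560.11537783  84.48935628  31.        ] [545.80226051 211.31651271  31.        ] [575.20991233 223.9661367   28.        ] 127.6322566396873
1.683176138890823 1.462993325734806 -0.22018281315601707
```

>>> jog_arm:
  targets:
    - {"slide": [-4.7,-12.6,-20],"turn": [0,0,8.7],"claw": 45}
    - {"slide": [-4.7,-12.6,-20],"turn": [0,0,8.7],"claw": 45}
    - {"slide": [-4.7,-12.6,-20],"turn": [0,0,8.7],"claw": 45}
    - {"slide": [-4.7,-12.6,-20],"turn": [0,0,8.7],"claw": 45}
    - {"slide": [-4.7,-12.7,-20],"turn": [0,0,8.6],"claw": 45}

```text
t: 4.03
eef_pos: [447.1, -310.2, 89.8]
tcp_rot: [-3.141, 0.001, -2.776]
ft_force: [-0.3, 0.0, -0.7]
opening: 0.455
grip_force: 0.0
```

>>> jog_arm:
  targets:
    - {"slide": [0,0,0],"turn": [0,0,0],"claw": 45}
    - {"slide": [0,0,0],"turn": [0,0,0],"claw": 45}

```text
t: 4.28
eef_pos: [447.4, -309.5, 90.6]
tcp_rot: [-3.141, 0.001, -2.784]
ft_force: [0.0, 0.0, 0.0]
opening: 0.452
grip_force: 0.0
```

```bash
python3 - <<'E'
from h import *
a=read_camera("wrist");s=state();print(s["t"],s["eef_pos"],s["tcp_rot"],s["ft_force"],s["opening"])
f=a["frame"]
for e in (-1,1):
  q=np.array([447.5,-309.3,52])+e*17.3*np.array([np.cos(.362),np.sin(.362),0]); cv2.circle(f,tuple(int(i) for i in proj(a,q)),3,(255,0,255),-1)
cv2.imwrite("pics/k2.png",f)
E
```

```text
4.325 [ 447.48809702 -309.45570069   90.71858377] [-3.14053704e+00  6.93590086e-04 -2.78339608e+00] [-0.31325489  0.68259446 -0.06276282] 0.45049553630568356
```

View pics/k2.png

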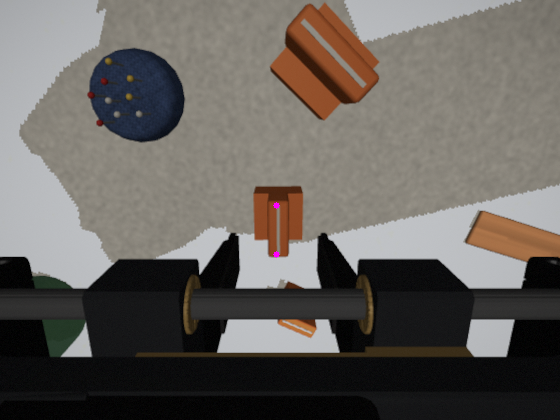

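The knob sits centred between the fingers, with its line at column 277 and rows 205–254, so it's aligned. Descending to grip.

>>> jog_arm:
  targets:
    - {"slide": [0,0,-30],"turn": [0,0,0],"claw": 45}
    - {"slide": [0,0,-25],"turn": [0,0,0],"claw": 45}
    - {"slide": [0,0,-7],"turn": [0,0,0],"claw": 45}
    - {"slide": [0,0,0],"turn": [0,0,0],"claw": 0}
    - {"slide": [0,0,0],"turn": [0,0,0],"claw": 0}

```text
t: 4.95
eef_pos: [447.5, -309.9, 28.7]
tcp_rot: [-3.14, 0.001, -2.781]
ft_force: [0.3, -0.3, 0.7]
opening: 0.296
grip_force: 0.0
```

>>> jog_arm:
  targets:
    - {"slide": [0,0,0],"turn": [0,0,0],"claw": 0}
    - {"slide": [0,0,0],"turn": [0,0,0],"claw": 0}
    - {"slide": [0,0,0],"turn": [0,0,0],"claw": 0}

```text
t: 5.32
eef_pos: [447.2, -309.8, 28.3]
tcp_rot: [-3.141, 0.0, -2.781]
ft_force: [-0.6, 0.9, 6.0]
opening: 0.142
grip_force: 30.0
```

>>> jog_arm:
  targets:
    - {"slide": [0,0,45],"turn": [0,0,0],"claw": 0}
    - {"slide": [0,0,55],"turn": [0,0,0],"claw": 0}
    - {"slide": [25,56,0],"turn": [0,0,0],"claw": 0}
    - {"slide": [25,56,0],"turn": [0,0,0],"claw": 0}
    - {"slide": [25,56,0],"turn": [0,0,0],"claw": 0}

```text
t: 5.95
eef_pos: [522.5, -140.0, 127.9]
tcp_rot: [-3.141, 0.0, -2.782]
ft_force: [0.5, -0.3, -0.9]
opening: 0.145
grip_force: 30.0
```

>>> jog_arm:
  targets:
    - {"slide": [25,56,0],"turn": [0,0,0],"claw": 0}
    - {"slide": [25,56,0],"turn": [0,0,0],"claw": 0}
    - {"slide": [25,55,0],"turn": [0,0,0],"claw": 0}
    - {"slide": [0,0,0],"turn": [0,0,0],"claw": 0}
    - {"slide": [0,0,0],"turn": [0,0,0],"claw": 0}

```text
t: 6.58
eef_pos: [596.6, 25.2, 127.4]
tcp_rot: [3.141, -0.001, -2.78]
ft_force: [-1.5, -0.5, -1.2]
opening: 0.147
grip_force: 30.0
```

```bash
python3 - <<'E'
from h import *
a=read_camera("wrist");s=state();print(s["t"],s["eef_pos"],s["tcp_rot"],s["ft_force"],s["moment"],s["opening"],s["qvel"].max())
f=a["frame"]
for n in ("spindle_top","spindle_seat"): print(n,[(r,at(a,r["xy"],48)) for r in look_for(n,"wrist")])
u,v=[int(i) for i in proj(a,[546,8,48])];print(u,v)
np.save("w.npy",f)
c=cv2.resize(f[max(v-35,0):v+35,u-35:u+35],None,fx=6,fy=6,interpolation=cv2.INTER_CUBIC)
cv2.imwrite("pics/s1.png",c);print(max(v-35,0),u-35,np.save("cal.npy",[a["mtx"],a["R"],np.diag(a["t"])]))
E
```

```text
6.625 [596.54088601  24.60237951 127.52232018] [ 3.14135243e+00 -6.49602422e-04 -2.78147346e+00] [ 0.63069367  0.25844786 -1.05986208] [0.06011192 0.01953674 0.00475621] 0.1477267348456615 0.002131677086842628
spindle_top [({'xy': [370.4, 160.8], 'conf': 0.76}, array([534.74660429,  76.55096024,  48.        ]))]
spindle_seat [({'xy': [369.8, 158.7], 'conf': 0.83}, array([533.48010984,  75.47404781,  48.        ]))]
278 142
107 243 None
```

View pics/s1.png

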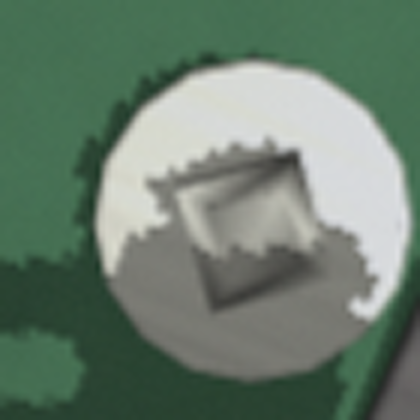

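The picture shows the boss disc centred at about (253,219) in the crop. The square spindle's corners are at about (172,188), (298,153), (328,262) and (212,308).

```bash
python3 - <<'E'
from h import *
m=np.load("cal.npy");c=dict(mtx=m[0],R=m[1],t=np.diag(m[2]))
P=lambda u,v,z:at(c,(243+u/6,107+v/6),z)
ang=np.linspace(0,6.28,40)
print("boss",(P(95,219,30)+P(412,219,30)+P(253,58,30)+P(253,380,30))/4, np.linalg.norm(P(95,219,30)-P(412,219,30)),np.linalg.norm(P(253,58,30)-P(253,380,30)))
q=[P(u,v,42) for u,v in [(172,188),(298,153),(328,262),(212,308)]]
print("sq",sum(q)/4)
for i in range(4):
  d=q[(i+1)%4]-q[i];print(np.linalg.norm(d),np.degrees(np.arctan2(d[1],d[0]))%90)
n=[P(u,v,48) for u,v in [(205,208),(290,190)]];d=n[1]-n[0];print(np.linalg.norm(d),np.degrees(np.arctan2(d[1],d[0]))%90)
E
```

```text
boss [546.88282905  13.71374583  30.        ] 41.582617910223355 41.798702824117115
sq [546.7980695   13.29886119  42.        ]
16.245974631228638 35.92223438443821
14.03256968747849 36.94420183674618
15.722658431188512 42.28730380947585
15.797402697967332 39.08112221699997
10.585005205836953 32.4498974133036
```

>>> jog_arm:
  targets:
    - {"slide": [-25,-5.6,-5],"turn": [0,0,8.5],"claw": 0}
    - {"slide": [-24.6,-5.6,-15],"turn": [0,0,8.5],"claw": 0}
    - {"slide": [0,0,-20],"turn": [0,0,0],"claw": 0}
    - {"slide": [0,0,0],"turn": [0,0,0],"claw": 0}
    - {"slide": [0,0,0],"turn": [0,0,0],"claw": 0}

```text
t: 7.35
eef_pos: [547.9, 13.6, 88.3]
tcp_rot: [-3.141, 0.001, -2.485]
ft_force: [0.6, 0.5, -0.3]
opening: 0.143
grip_force: 30.0
```

>>> jog_arm:
  targets:
    - {"slide": [0,0,-4],"turn": [0,0,0],"claw": 0}
    - {"slide": [0,0,-3],"turn": [0,0,0],"claw": 0}
    - {"slide": [0,0,0],"turn": [0,0,0],"claw": 0}

```text
t: 7.72
eef_pos: [547.4, 14.2, 80.5]
tcp_rot: [3.141, -0.0, -2.484]
ft_force: [-0.6, 0.4, -0.4]
opening: 0.146
grip_force: 30.0
```

>>> jog_arm:
  targets:
    - {"slide": [0,0,-1],"turn": [0,0,0],"claw": 0}
    - {"slide": [0,0,-1],"turn": [0,0,0],"claw": 0}
    - {"slide": [0,0,0],"turn": [0,0,0],"claw": 0}

```text
t: 8.1
eef_pos: [547.4, 14.2, 78.6]
tcp_rot: [3.141, -0.0, -2.484]
ft_force: [-0.4, 0.0, -0.4]
opening: 0.145
grip_force: 30.0
```

>>> jog_arm:
  targets:
    - {"slide": [0,0,-1.5],"turn": [0,0,0],"claw": 0}
    - {"slide": [0,0,-1],"turn": [0,0,0],"claw": 0}
    - {"slide": [0,0,0],"turn": [0,0,0],"claw": 0}

```text
t: 8.48
eef_pos: [547.4, 14.2, 76.1]
tcp_rot: [3.141, -0.0, -2.484]
ft_force: [0.1, -0.6, -1.9]
opening: 0.143
grip_force: 30.0
```

>>> jog_arm:
  targets:
    - {"slide": [0,0,-1],"turn": [0,0,0],"claw": 0}
    - {"slide": [0,0,0],"turn": [0,0,0],"claw": 0}

```text
t: 8.72
eef_pos: [547.4, 14.2, 75.1]
tcp_rot: [3.141, -0.0, -2.484]
ft_force: [-0.8, 0.5, -1.1]
opening: 0.144
grip_force: 30.0
```

>>> jog_arm:
  targets:
    - {"slide": [0,0,-1],"turn": [0,0,0],"claw": 0}
    - {"slide": [0,0,-1],"turn": [0,0,0],"claw": 0}

```text
t: 8.98
eef_pos: [547.4, 14.2, 73.1]
tcp_rot: [3.142, 0.0, -2.484]
ft_force: [0.1, -0.6, -1.1]
opening: 0.149
grip_force: 30.0
```

>>> jog_arm:
  targets:
    - {"slide": [0,0,-1],"turn": [0,0,0],"claw": 0}
    - {"slide": [0,0,0],"turn": [0,0,0],"claw": 0}

```text
t: 9.22
eef_pos: [547.4, 14.2, 72.1]
tcp_rot: [3.141, -0.0, -2.484]
ft_force: [0.5, 0.4, -0.1]
opening: 0.148
grip_force: 30.0
```

>>> jog_arm:
  targets:
    - {"slide": [0,0,-1],"turn": [0,0,0],"claw": 0}
    - {"slide": [0,0,0],"turn": [0,0,0],"claw": 0}

```text
t: 9.48
eef_pos: [547.4, 14.2, 71.1]
tcp_rot: [3.141, -0.0, -2.484]
ft_force: [-0.9, 0.2, -1.1]
opening: 0.144
grip_force: 30.0
```

>>> jog_arm:
  targets:
    - {"slide": [0,0,-0.7],"turn": [0,0,0],"claw": 0}
    - {"slide": [0,0,0],"turn": [0,0,0],"claw": 0}

```text
t: 9.72
eef_pos: [547.6, 14.1, 70.5]
tcp_rot: [-3.141, 0.0, -2.484]
ft_force: [0.9, -1.4, -0.5]
opening: 0.143
grip_force: 30.0
```

>>> jog_arm:
  targets:
    - {"slide": [0,0,-0.7],"turn": [0,0,0],"claw": 0}
    - {"slide": [0,0,0],"turn": [0,0,0],"claw": 0}

```text
t: 9.98
eef_pos: [547.6, 14.0, 69.7]
tcp_rot: [-3.141, 0.0, -2.484]
ft_force: [1.7, -2.5, -0.7]
opening: 0.146
grip_force: 30.0
```

>>> jog_arm:
  targets:
    - {"slide": [0,0,-0.5],"turn": [0,0,0],"claw": 0}
    - {"slide": [0,0,0],"turn": [0,0,0],"claw": 0}

```text
t: 10.22
eef_pos: [547.6, 14.0, 69.3]
tcp_rot: [-3.141, 0.0, -2.484]
ft_force: [1.4, -3.9, -0.8]
opening: 0.143
grip_force: 30.0
```

```bash
python3 - <<'E'
from h import *
s=state();print(s["ft_force"],s["moment"],s["eef_pos"])
E
```

```text
[ 1.39443611 -3.87940917 -0.77128624] [-0.57694755 -0.29825347 -0.07064735] [547.61384726  14.01776755  69.30540429]
```

The side push points to −y, so I'll shift that way.

>>> jog_arm:
  targets:
    - {"slide": [0.3,-0.9,0],"turn": [0,0,0],"claw": 0}
    - {"slide": [0,0,-0.7],"turn": [0,0,0],"claw": 0}

```text
t: 10.48
eef_pos: [547.4, 13.4, 68.4]
tcp_rot: [3.141, -0.0, -2.484]
ft_force: [0.7, -0.5, -0.6]
opening: 0.145
grip_force: 30.0
```

>>> jog_arm:
  targets:
    - {"slide": [0,0,-1],"turn": [0,0,0],"claw": 0}
    - {"slide": [0,0,0],"turn": [0,0,0],"claw": 0}

```text
t: 10.72
eef_pos: [547.5, 13.4, 67.4]
tcp_rot: [3.141, -0.0, -2.484]
ft_force: [0.8, 0.8, -0.7]
opening: 0.146
grip_force: 30.0
```

```bash
python3 - <<'E'
from h import *
s=state();print(s["ft_force"],s["moment"],s["eef_pos"])
E
```

```text
[ 0.75719557  0.80124567 -0.74897756] [ 0.06852971  0.0413469  -0.04013031] [547.54219431  13.3574423   67.38989439]
```

>>> jog_arm:
  targets:
    - {"slide": [0,-0.2,-1.5],"turn": [0,0,0],"claw": 0}
    - {"slide": [0,0,-1.5],"turn": [0,0,0],"claw": 0}

```text
t: 10.98
eef_pos: [547.7, 13.1, 64.4]
tcp_rot: [3.141, -0.0, -2.484]
ft_force: [-0.7, 0.2, -2.1]
opening: 0.147
grip_force: 30.0
```

>>> jog_arm:
  targets:
    - {"slide": [0,0,-1.5],"turn": [0,0,0],"claw": 0}
    - {"slide": [0,0,-1.5],"turn": [0,0,0],"claw": 0}

```text
t: 11.22
eef_pos: [547.7, 13.1, 61.4]
tcp_rot: [3.141, -0.0, -2.484]
ft_force: [0.4, 0.2, -1.3]
opening: 0.146
grip_force: 30.0
```

>>> jog_arm:
  targets:
    - {"slide": [0,0,-1],"turn": [0,0,0],"claw": 0}
    - {"slide": [0,0,-1],"turn": [0,0,0],"claw": 0}

```text
t: 11.48
eef_pos: [547.8, 13.1, 59.5]
tcp_rot: [3.142, 0.0, -2.484]
ft_force: [0.1, -0.2, -0.7]
opening: 0.143
grip_force: 30.0
```

>>> jog_arm:
  targets:
    - {"slide": [0,0,-0.8],"turn": [0,0,0],"claw": 0}
    - {"slide": [0,0,0],"turn": [0,0,0],"claw": 0}

```text
t: 11.72
eef_pos: [547.7, 13.0, 58.7]
tcp_rot: [3.141, -0.0, -2.484]
ft_force: [0.3, 1.0, -1.2]
opening: 0.146
grip_force: 30.0
```

>>> jog_arm:
  targets:
    - {"slide": [0,0,-0.5],"turn": [0,0,0],"claw": 0}
    - {"slide": [0,0,0],"turn": [0,0,0],"claw": 0}

```text
t: 11.98
eef_pos: [547.8, 13.1, 58.3]
tcp_rot: [-3.142, 0.0, -2.484]
ft_force: [0.1, 0.0, 0.6]
opening: 0.146
grip_force: 30.0
```

>>> jog_arm:
  targets:
    - {"slide": [0,0,-0.5],"turn": [0,0,0],"claw": 0}
    - {"slide": [0,0,0],"turn": [0,0,0],"claw": 0}

```text
t: 12.22
eef_pos: [547.8, 13.1, 58.3]
tcp_rot: [-3.141, 0.0, -2.484]
ft_force: [-3.2, 0.3, 5.5]
opening: 0.147
grip_force: 30.0
```

>>> jog_arm:
  targets:
    - {"slide": [0,0,-0.3],"turn": [0,0,0],"claw": 0}
    - {"slide": [0,0,0],"turn": [0,0,0],"claw": 0}

```text
t: 12.48
eef_pos: [547.8, 13.1, 58.3]
tcp_rot: [-3.141, 0.0, -2.484]
ft_force: [-3.8, 0.6, 9.5]
opening: 0.149
grip_force: 30.0
```

The knob is home: z stops at 58.3, exactly seat height, with 9.5 N on it. Next I ease off slightly and turn clockwise.

>>> jog_arm:
  targets:
    - {"slide": [0,0,0.5],"turn": [0,0,-5],"claw": 0}
    - {"slide": [0,0,0],"turn": [0,0,-8],"claw": 0}
    - {"slide": [0,0,0],"turn": [0,0,-8],"claw": 0}
    - {"slide": [0,0,0],"turn": [0,0,-8],"claw": 0}
    - {"slide": [0,0,0],"turn": [0,0,0],"claw": 0}

```text
t: 13.1
eef_pos: [547.5, 12.9, 58.3]
tcp_rot: [-3.142, -0.0, -2.992]
ft_force: [-3.0, -1.9, 5.0]
opening: 0.142
grip_force: 30.0
```

>>> jog_arm:
  targets:
    - {"slide": [0,0,0],"turn": [0,0,-8],"claw": 0}
    - {"slide": [0,0,0],"turn": [0,0,-8],"claw": 0}
    - {"slide": [0,0,0],"turn": [0,0,-8],"claw": 0}
    - {"slide": [0,0,0],"turn": [0,0,0],"claw": 0}

```text
t: 13.6
eef_pos: [547.4, 13.2, 58.3]
tcp_rot: [3.141, -0.0, 2.873]
ft_force: [-2.9, 1.1, 5.0]
opening: 0.146
grip_force: 30.0
```

```bash
python3 - <<'E'
from h import *
s=state();print(s["ft_force"],s["moment"],s["eef_pos"],s["tcp_rot"])
im=[]
for n in ("top","side","wrist"):
  c=read_camera(n);f=c["frame"];np.savez(n+"2.npz",**c)
  u,v=[int(i) for i in proj(c,[558,165,31])];print(n,u,v)
  r=40 if n!="wrist" else 130
  u=min(max(u,r),560-r);v=min(max(v,r),420-r)
  im.append(cv2.resize(f[v-r:v+r,u-r:u+r],(266,266) if 0 else (266,266),interpolation=cv2.INTER_CUBIC));print(u-r,v-r,266/(2*r))
cv2.imwrite("pics/m1.png",np.hstack(im))
E
```

```text
[-2.87492161  1.0793359   5.03840469] [ 0.20524505  0.53286082 -0.04191306] [547.44766129  13.22914443  58.30192083] [ 3.14147528e+00 -3.91463513e-04  2.87290539e+00]
top 180 215
140 175 3.325
side 283 148
243 108 3.325
wrist 524 190
300 60 1.023076923076923
```

View pics/m1.png

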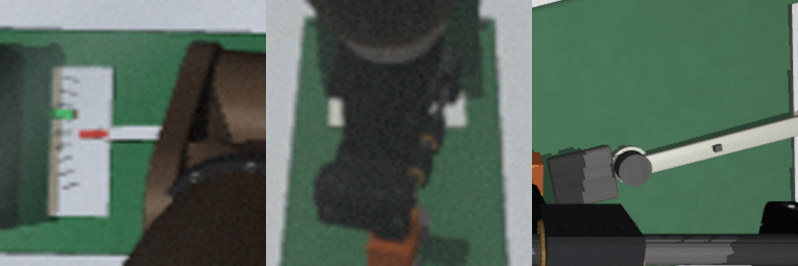

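The top crop shows the red tip at (78,134) and the green tab at (65,113), so it's moving toward the mark. I'll measure it with colour centroids.

```bash
cat > m.py <<'E'
from h import *
def meas(c):
    f=c["frame"].astype(int);b,g,r=f[...,0],f[...,1],f[...,2]
    roi=np.zeros(r.shape,bool);roi[195:230,148:178]=1
    red=roi&(r-np.maximum(g,b)>50);gr=roi&(g-np.maximum(r,b)>50)
    out=[]
    for m,w,z in((red,r-g,31),(gr,g-r,28)):
        y,x=np.nonzero(m);ww=w[m]
        out.append(at(c,(np.average(x,weights=ww),np.average(y,weights=ww)),z)); n=len(x)
    pv=np.array([560.1,84.5,31.])
    a=[np.arctan2((q-pv)[1],(q-pv)[0]) for q in out]
    print(np.round(out,1).tolist(),"tip r",np.linalg.norm((out[0]-pv)[:2]),"ang",np.round(a,3),"short mm",125*(a[0]-a[1]),"knob rad",(a[0]-a[1])/.13, red.sum(),gr.sum())
E
python3 - <<'E'
from m import *
meas(np.load("top2.npz"))
E
```

```text
[[559.6, 201.1, 31.0], [577.0, 225.9, 28.0]] tip r 116.62161575220073 ang [1.575 1.452] short mm 15.378509493744003 knob rad 0.9463698149996309 19 10
```

>>> jog_arm:
  targets:
    - {"slide": [0,0,0],"turn": [0,0,-8],"claw": 0}
    - {"slide": [0,0,0],"turn": [0,0,-8],"claw": 0}
    - {"slide": [0,0,0],"turn": [0,0,-8],"claw": 0}
    - {"slide": [0,0,0],"turn": [0,0,-8],"claw": 0}
    - {"slide": [0,0,0],"turn": [0,0,-8],"claw": 0}

```text
t: 14.38
eef_pos: [547.8, 13.7, 58.3]
tcp_rot: [3.141, -0.0, 2.172]
ft_force: [-1.3, 5.8, 3.5]
opening: 0.144
grip_force: 30.0
```

>>> jog_arm:
  targets:
    - {"slide": [0,0,0],"turn": [0,0,0],"claw": 0}
    - {"slide": [0,0,0],"turn": [0,0,0],"claw": 0}

```text
t: 14.62
eef_pos: [547.7, 13.7, 58.3]
tcp_rot: [3.141, -0.0, 2.177]
ft_force: [-1.0, 5.2, 4.6]
opening: 0.143
grip_force: 30.0
```

```bash
python3 - <<'E'
from m import *
c=read_camera("top");meas(c);cv2.imwrite("pics/m2.png",cv2.resize(c["frame"][185:240,130:190],None,fx=9,fy=9,interpolation=cv2.INTER_CUBIC))
s=state();print(s["ft_force"],s["eef_pos"],s["tcp_rot"],s["opening"])
E
```

```text
[[569.4, 202.0, 31.0], [576.7, 225.9, 28.0]] tip r 117.87919280174634 ang [1.492 1.454] short mm 4.724586647736784 knob rad 0.290743793706879 12 11
[-0.39473871  5.31750779  4.0866488 ] [547.76410872  13.63176667  58.30288333] [ 3.14087246e+00 -3.57200005e-04  2.17657161e+00] 0.14309790827837401
```

View pics/m2.png

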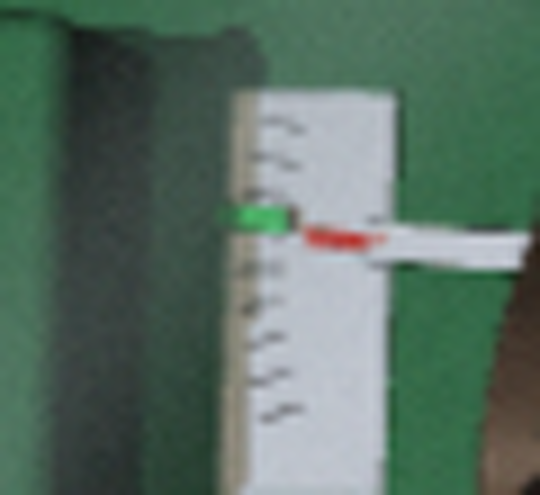

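The tip end at (305,234) points to about (265,230) and the tab is at (265,219), which leaves roughly 4 mm to go.

>>> jog_arm:
  targets:
    - {"slide": [0,0,0],"turn": [0,0,-7],"claw": 0}
    - {"slide": [0,0,0],"turn": [0,0,-7],"claw": 0}
    - {"slide": [0,0,0],"turn": [0,0,0],"claw": 0}
    - {"slide": [0,0,0],"turn": [0,0,0],"claw": 0}

```text
t: 15.18
eef_pos: [547.9, 13.7, 58.3]
tcp_rot: [3.141, -0.0, 1.932]
ft_force: [-0.1, 5.8, 3.2]
opening: 0.142
grip_force: 30.0
```

```bash
python3 - <<'E'
from m import *
for i in range(3): meas(read_camera("top"))
s=state();print(s["ft_force"],s["eef_pos"],s["tcp_rot"],s["opening"])
E
```

```text
[[573.0, 200.3, 31.0], [577.0, 225.9, 28.0]] tip r 116.48459176985726 ang [1.46  1.452] short mm 0.9939133318124516 knob rad 0.06116389734230471 18 10
[[573.0, 200.2, 31.0], [577.0, 225.9, 28.0]] tip r 116.42862999155638 ang [1.46  1.452] short mm 1.0181634663418704 knob rad 0.06265621331334587 18 10
[[573.0, 200.2, 31.0], [577.0, 225.9, 28.0]] tip r 116.43181601363001 ang [1.46  1.452] short mm 1.0189354820584196 knob rad 0.06270372197282581 18 10
[-0.01563665  5.69806232  3.90368125] [547.96363222  13.73005495  58.33291049] [ 3.14048319e+00 -4.04415543e-04  1.93222185e+00] 0.1475481439332148
```

>>> jog_arm:
  targets:
    - {"slide": [0,0,0],"turn": [0,0,-3],"claw": 0}
    - {"slide": [0,0.3,0.2],"turn": [0,0,0],"claw": 0}
    - {"slide": [0,0,0],"turn": [0,0,0],"claw": 45}
    - {"slide": [0,0,0],"turn": [0,0,0],"claw": 45}
    - {"slide": [0,0,0],"turn": [0,0,0],"claw": 45}

```text
t: 15.95
eef_pos: [547.7, 13.2, 58.1]
tcp_rot: [3.142, 0.0, 1.879]
ft_force: [-0.6, -0.9, -0.0]
opening: 0.403
grip_force: 0.0
```

>>> jog_arm:
  targets:
    - {"slide": [0,0,10],"turn": [0,0,0],"claw": 45}
    - {"slide": [0,0,30],"turn": [0,0,0],"claw": 45}
    - {"slide": [0,0,50],"turn": [0,0,0],"claw": 45}
    - {"slide": [0,0,50],"turn": [0,0,0],"claw": 45}
    - {"slide": [0,0,0],"turn": [0,0,0],"claw": 45}

```text
t: 16.58
eef_pos: [549.0, 13.2, 202.3]
tcp_rot: [3.135, 0.003, 1.879]
ft_force: [-0.3, -0.3, -1.6]
opening: 0.453
grip_force: 0.0
```

>>> jog_arm:
  targets:
    - {"slide": [-10,-60,0],"turn": [0,0,0],"claw": 45}
    - {"slide": [-10,-60,0],"turn": [0,0,0],"claw": 45}
    - {"slide": [-10,-60,0],"turn": [0,0,0],"claw": 45}
    - {"slide": [0,0,0],"turn": [0,0,0],"claw": 45}
    - {"slide": [0,0,0],"turn": [0,0,0],"claw": 45}

```text
t: 17.2
eef_pos: [517.4, -166.4, 197.6]
tcp_rot: [-3.141, -0.001, 1.878]
ft_force: [-0.6, 0.3, -0.6]
opening: 0.449
grip_force: 0.0
```

```bash
python3 - <<'E'
from m import *
c=read_camera("top");meas(c);d=read_camera("side")
s=state();print(s["t"],s["eef_pos"],s["ft_force"])
a=cv2.resize(c["frame"][180:245,145:255],None,fx=5,fy=5,interpolation=cv2.INTER_CUBIC)
u,v=[int(i) for i in proj(d,[547,13,50])]
b=cv2.resize(d["frame"][v-40:v+25,u-25:u+25],(250,325),interpolation=cv2.INTER_CUBIC)
cv2.imwrite("pics/f.png",np.hstack([a,b]))
for n,c,k in (("top",c,0),("side",d,0)):
  for r in look_for("knob",n): print(n,r["conf"],at(c,r["xy"],60 if r["xy"][0]<260 and n=="top" else 26))
E
```

```text
[[574.1, 200.8, 31.0], [577.0, 225.9, 28.0]] tip r 117.11039557760786 ang [1.451 1.452] short mm -0.06808014462020284 knob rad -0.0041895473612432515 15 10
17.3 [ 517.77264827 -165.48057705  197.92539232] [ 0.26021389  0.56951481 -0.06015741]
top 0.74 [544.17761834   5.08248957  60.        ]
top 0.66 [ 342.42309221 -315.10549236   26.        ]
top 0.5 [ 403.84933565 -427.77831803   26.        ]
side 0.71 [553.23576161  32.01961698  26.        ]
side 0.58 [ 524.73109031 -275.93222779   26.        ]
side 0.55 [ 348.59024842 -322.26519453   26.        ]
```

View pics/f.png

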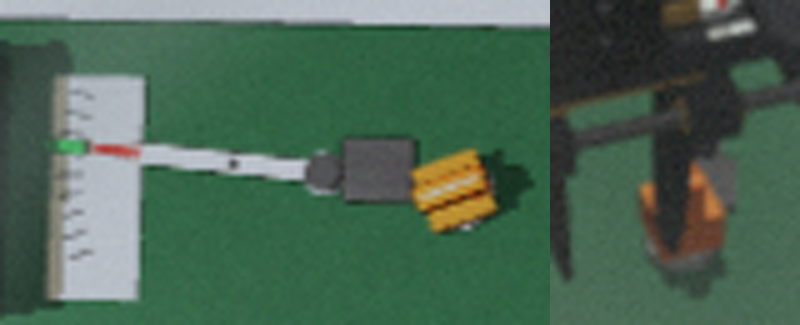

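The final view shows the red tip at (93,149) in line with the tab at (72,146), and the knob on the boss and clear of the gripper.

```bash
python3 -c "
from cell import *
print(job_done())"
```

```text
the job is handed in; nothing more can be done
None
```

The knob is fully home on the spindle and has been let go. The red tip measures within about 1 mm of the green set mark, contact force stayed under 10 N, and the job was handed in at about 17 s.

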